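# Line up stripped power-supply parts for refitting

## Robot

A 7-joint arm with a two-finger parallel gripper is mounted at the origin on the work surface. World frame = base frame: x ahead of the robot, y to its left, z up, the work surface at z = 0. Lengths are in m, angles in rad, forces in N, time in s.
With the tool pointing down it reaches from about 0.425 to 0.95 m from the base axis. Payload 4.7 kg.
Tool frame: the origin (TCP) lies midway between the tips of the shut fingers; the grasp point (between the pads) lies 19 mm behind it; z points along the fingers, y is the line along which they close (so a half turn about z gives the same grasp; the last joint's range is limited). The gripper opens to 85 mm and grips with 20 to 120 N. Pads are 22 mm wide; open, the fingers measure 114 mm over their backs; the gripper's body (76 mm by 85 mm) begins 54 mm behind the grasp point. The pads swing forward as they close: fully open they stand 13 mm farther back than shut.
Start: joints at [-1.187, 0.469, -0.049, 1.532, 0.024, 1.141, -0.082], TCP at [0.271, 0.618, 0.201] pointing down, gripper open.
Joint ranges: [-2.59, 2.59], [-0.33, 1.99], [-1.39, 1.29], [0.1, 2.45], [-1.04, 4.18], [0.21, 1.99], [-2.66, 2.66]. Speed limits (rad/s): [2.57, 2.57, 3.14, 3.14, 3.14, 3.14, 3.14].

## Interface

Orientations are given as a unit quaternion [w, x, y, z].
In Python, from plant import state, read_camera, sign_off gives the robot as it stands. The module is installed in compiled form; this text tells all that it offers.
- The arm moves only by the shell command python3 -m creep 'ROWS' [FORCE]. ROWS is JSON, a list of rows, each an object of numbers: "ax", "ay", "az": the turn, a rotation vector about the tool's x, y, z in degrees; "x", "y", "z": the shift along the tool's x, y, z in cm; "jaw": the opening, from 0 (shut) to 1 (fully open). In form: [{"ax": .., "ay": .., "az": .., "x": .., "y": .., "z": .., "jaw": ..}, ...]. A call has 1 to 12 rows; each row shifts and turns the commanded pose from where the row before left it, along the tool's axes as they then stand; what a row does not reach is not made up. A row lasts 1/8 s, in which the tool goes at most 62.5 mm and 10.7 degrees, less where a joint would pass 70% of its speed; a pose out of reach is approached as far as the arm can. A call is refused whole if a number of a shift passes 6.25 or a number of a turn 10.7, either way. A call with a gripper value outside its range is refused whole. The fingers move at their own pace and stop on an object; FORCE is the grip in N (left out, the last holds). Time passes only in rows, so rows that do not move let the fingers close. It gives the time, the measured TCP pose, the force, the opening and the grip force at its end, in the units of the state.
- state(): the state, without advancing time (a new reading comes with each control period).
- read_camera(name): name is "scene" or "top" or "wrist"; returns a dict with "image" (420x560x3 uint8, red, green, blue), "K" (3x3 intrinsics, pixels), "k1" (the pictures are not rectified: a ray, as slopes to the right and down, at radius r is drawn at 1 + k1 r^2 times it, then the intrinsics apply), "origin" and "rotation" of the camera in the world. Camera axes: x right, y down, z forward; pixel columns grow to the right and rows downward; lengths in m; the calibration is good to about 2 mm. A picture is of the moment at which its call begins. There is no depth.
- sign_off(): hands the job in; it is judged then, once.
The state is a dict: "time_s": time; "joint_positions": joint angles; "joint_vel": joint speeds; "tau": joint torques, N m; "position": TCP position; "ee_rot": TCP orientation; "force": force on the tool from outside, world axes, zero at the start; "moment": the same for the moment, N m; "finger_gap": finger opening in m; "grip_force": force on a finger pad.
Only numpy, scipy, OpenCV 4.12 (cv2) and the standard library are available. Lean on these libraries where they do the work, as an engineer would, in place of code of your own. Each camera call takes 0.05 s, during which the arm holds its last target. There are 200 camera calls.

## Task

The four parts taken out of a power supply stand in trays in a row on the strip-down rail, in the order they came off, the first one next to the rail's brass post. Move them into the four bays of the fitting rack in the reverse order, last off first on: the part farthest from the rail's post goes into the bay next to the rack's brass post, and so on, until the part next to the rail's post stands in the bay farthest from the rack's post. Set each one down gently and upright on the floor of its own bay, near the middle, without tipping or dropping it.

Things in the scene. Friction and masses are not known exactly. Their poses are not given: they have to be found in the camera images.
- transformer: small power transformer, loose, about 0.18 kg: a dark steel core 42 (its x) x 26 (its y) x 42 mm high, with a copper winding 26 (x) x 40 (y) x 24 mm high around its middle. The flat core ends, 42 mm apart along its x, are the good grip. Origin: centre of its underside, z up. Stands upright in its tray at the start, turned at most 0.25 rad from the tray's axes and up to 2 mm off the tray's centre.
- capacitor: large electrolytic capacitor, loose, about 0.07 kg: a black upright cylinder, diameter 34 mm, 46 mm high, with an aluminium top marked by a cross. Origin: centre of its underside, z up. Stands upright in its tray at the start, turned at most 0.25 rad from the tray's axes and up to 2 mm off the tray's centre.
- heatsink: aluminium heat sink with six upright fins, loose, about 0.09 kg: 36 (its x) x 40 (its y) x 44 mm high; the outer fins' flat faces, 36 mm apart along its x, are the good grip. Origin: centre of its underside, z up. Stands upright in its tray at the start, turned at most 0.25 rad from the tray's axes and up to 2 mm off the tray's centre.
- relay: relay, loose, about 0.05 kg: a white plastic block with a black foot, 30 (its x) x 28 (its y) x 40 mm high, flat-sided. Origin: centre of its underside, z up. Stands upright in its tray at the start, turned at most 0.25 rad from the tray's axes and up to 2 mm off the tray's centre.
- tray_transformer: own shallow square grey plastic tray of the transformer, 64 x 64 mm outside, 10 mm high, walls and floor 3 mm, fixed on the rail; the transformer stands in it at the start, which is how the trays are told apart. Its place in the row varies. Origin: centre of its underside; axes parallel to the rail's.
- tray_capacitor: own shallow square grey plastic tray of the capacitor, 64 x 64 mm outside, 10 mm high, walls and floor 3 mm, fixed on the rail; the capacitor stands in it at the start, which is how the trays are told apart. Its place in the row varies. Origin: centre of its underside; axes parallel to the rail's.
- tray_heatsink: own shallow square grey plastic tray of the heatsink, 64 x 64 mm outside, 10 mm high, walls and floor 3 mm, fixed on the rail; the heatsink stands in it at the start, which is how the trays are told apart. Its place in the row varies. Origin: centre of its underside; axes parallel to the rail's.
- tray_relay: own shallow square grey plastic tray of the relay, 64 x 64 mm outside, 10 mm high, walls and floor 3 mm, fixed on the rail; the relay stands in it at the start, which is how the trays are told apart. Its place in the row varies. Origin: centre of its underside; axes parallel to the rail's.
- strip_rail: fixed aluminium bar 70 (its x) x 324 (its y) x 4 mm, at any yaw, on the left or the right; the trays stand on it at y = -108, -36, 36, 108 mm, x = 0 (fingers fit best along x). A brass post, 16 mm thick, 48 mm tall, at y = 153 mm marks the end of the part taken off first. Tray floors are 7 mm, tray rims 14 mm above the table. Origin: centre of its underside, on the table.
- fit_rack: fixed grey base 66 (its x) x 324 mm (its y), at any yaw, on the other side from the rail; four empty black-walled bays, centres at y = -108, -36, 36, 108 mm, x = 0, each 58 x 58 mm inside, floor 7 mm and walls 15 mm above the table. A brass post, 16 mm thick, top 48 mm above the table, at y = 153 mm marks its +y end. Origin: centre of its underside, on the table.
Things that resemble listed ones, but are neither listed nor needed, are in the scene too. Leave any brown look-alike of the heatsink alone. What is shaped like the relay but green is not meant.

How it is judged:
At the end, for the whole second after the job is handed in: Each part stands upright (within 0.12 rad) on the floor of the bay that reverses its place on the rail, counted from the brass posts, its centre within 16 mm of the bay's centre along both rack axes, all four at rest and released (((y of tray_transformer in the frame of strip_rail between -0.138 and -0.078 m and y of transformer in the frame of fit_rack between 0.092 and 0.124 m) or (y of tray_transformer in the frame of strip_rail between -0.066 and -0.006 m and y of transformer in the frame of fit_rack between 0.02 and 0.052 m) or (y of tray_transformer in the frame of strip_rail between 0.006 and 0.066 m and y of transformer in the frame of fit_rack between -0.052 and -0.02 m) or (y of tray_transformer in the frame of strip_rail between 0.078 and 0.138 m and y of transformer in the frame of fit_rack between -0.124 and -0.092 m)) and x of transformer in the frame of fit_rack between -0.016 and 0.016 m and z of transformer in the frame of fit_rack between 0.004 and 0.011 m and angle between each of transformer, capacitor, heatsink, relay's own z axis and vertical below 0.12 rad and linear speed of each of transformer, capacitor, heatsink, relay below 0.02 m/s and angular speed of each of transformer, capacitor, heatsink, relay below 0.2 rad/s and ((y of tray_capacitor in the frame of strip_rail between -0.138 and -0.078 m and y of capacitor in the frame of fit_rack between 0.092 and 0.124 m) or (y of tray_capacitor in the frame of strip_rail between -0.066 and -0.006 m and y of capacitor in the frame of fit_rack between 0.02 and 0.052 m) or (y of tray_capacitor in the frame of strip_rail between 0.006 and 0.066 m and y of capacitor in the frame of fit_rack between -0.052 and -0.02 m) or (y of tray_capacitor in the frame of strip_rail between 0.078 and 0.138 m and y of capacitor in the frame of fit_rack between -0.124 and -0.092 m)) and x of capacitor in the frame of fit_rack between -0.016 and 0.016 m and z of capacitor in the frame of fit_rack between 0.004 and 0.011 m and ((y of tray_heatsink in the frame of strip_rail between -0.138 and -0.078 m and y of heatsink in the frame of fit_rack between 0.092 and 0.124 m) or (y of tray_heatsink in the frame of strip_rail between -0.066 and -0.006 m and y of heatsink in the frame of fit_rack between 0.02 and 0.052 m) or (y of tray_heatsink in the frame of strip_rail between 0.006 and 0.066 m and y of heatsink in the frame of fit_rack between -0.052 and -0.02 m) or (y of tray_heatsink in the frame of strip_rail between 0.078 and 0.138 m and y of heatsink in the frame of fit_rack between -0.124 and -0.092 m)) and x of heatsink in the frame of fit_rack between -0.016 and 0.016 m and z of heatsink in the frame of fit_rack between 0.004 and 0.011 m and ((y of tray_relay in the frame of strip_rail between -0.138 and -0.078 m and y of relay in the frame of fit_rack between 0.092 and 0.124 m) or (y of tray_relay in the frame of strip_rail between -0.066 and -0.006 m and y of relay in the frame of fit_rack between 0.02 and 0.052 m) or (y of tray_relay in the frame of strip_rail between 0.006 and 0.066 m and y of relay in the frame of fit_rack between -0.052 and -0.02 m) or (y of tray_relay in the frame of strip_rail between 0.078 and 0.138 m and y of relay in the frame of fit_rack between -0.124 and -0.092 m)) and x of relay in the frame of fit_rack between -0.016 and 0.016 m and z of relay in the frame of fit_rack between 0.004 and 0.011 m); the robot touches nothing.
It fails at once if a part is tipped over (angle between any of transformer, capacitor, heatsink, relay's own z axis and vertical above 0.7 rad).
It fails at once if a part is banged or pressed hard into the rack (over 40 N) (contact force between any of transformer, capacitor, heatsink, relay and fit_rack above 40 N).
It fails at once if a part is dropped: falls free more than about 2 cm above the floor of the tray or bay ((contact force between transformer and anything else below 0.02 N and height (world z) of transformer above 0.03 m) or (contact force between capacitor and anything else below 0.02 N and height (world z) of capacitor above 0.03 m) or (contact force between heatsink and anything else below 0.02 N and height (world z) of heatsink above 0.03 m) or (contact force between relay and anything else below 0.02 N and height (world z) of relay above 0.03 m)).
It also fails if it takes over 112 s, if anything falls off the work surface, if the arm or the gripper's body presses on something with over 40 N, if the wrist force passes 120 N, or if a joint passes its speed limit or range.

## Working session

There is one attempt and no reset: what is moved stays moved. The work goes in short steps, Python scripts to look and compute and a shell command to move; the robot and the scene stay as the last step left them, time stands still between calls to the robot, and variables do not carry over. Pictures are saved under pics/ and viewed, at most 14 in all, crops included, and the job is handed in when it is done.

```bash
mkdir -p pics; cat > h.py <<'E'
import numpy as np, cv2
from plant import state, read_camera
def cam(n): return read_camera(n)
def ray(c,u,v):
    K=np.array(c['K']);d=np.array([(u-K[0,2])/K[0,0],(v-K[1,2])/K[1,1]]);s=d.copy()
    for _ in range(20): s=d/(1+c['k1']*(s@s))
    return np.array(c['origin']),np.array(c['rotation'])@np.array([s[0],s[1],1.])
def onz(c,u,v,z):
    o,d=ray(c,u,v);return (o+d*(z-o[2])/d[2])
def proj(c,p):
    q=np.array(c['rotation']).T@(np.array(p)-np.array(c['origin']));s=q[:2]/q[2];s=s*(1+c['k1']*(s@s));K=np.array(c['K'])
    return np.array([K[0,0]*s[0]+K[0,2],K[1,1]*s[1]+K[1,2]])
E
python3 - <<'E'
from h import *
for n in ['top','scene']:
    c=cam(n);cv2.imwrite(f'pics/{n}0.png',c['image'][:,:,::-1]);print(n,c['origin'],c['k1'],c['K'],np.round(c['rotation'],3))
s=state();print(s)
E
```

```text
top [0.27828333 0.00568216 1.41861844] 0.012878917872469963 [[526.12525551   0.         280.46224445]
 [  0.         526.12525551 200.78715297]
 [  0.           0.           1.        ]] [-0.058  0.713 -0.696  0.065]
scene [1.14625166 0.47005401 0.60830972] -0.062081359528885695 [[438.46173948   0.         282.1151532 ]
 [  0.         438.46173948 210.04199713]
 [  0.           0.           1.        ]] [-0.216  0.397  0.79  -0.414]
{'time_s': 0.1, 'joint_positions': array([-1.18691539,  0.46936352, -0.04860186,  1.53356682,  0.02408227,
        1.14100099, -0.08228894]), 'joint_vel': array([-0.00157648, -0.00057189, -0.00175861, -0.00488276,  0.00083065,
       -0.00168773, -0.00179648]), 'tau': array([ 1.21551282e-03, -5.11517072e+01, -4.65332321e-02, -2.38393468e+01,
        1.08580021e-02,  4.31505614e-03,  4.57403459e-06]), 'position': array([0.27053102, 0.6177876 , 0.20006782]), 'ee_rot': array([-1.59267074e-04,  2.04909310e-01,  9.78780571e-01, -8.62412787e-04]), 'force': array([-0.2102673 , -0.32300053, -0.39809862]), 'moment': array([ 0.00332946,  0.0480675 , -0.01973572]), 'grip_force': 0.0, 'finger_gap': 0.08567197520850216}
```

View pics/top0.png

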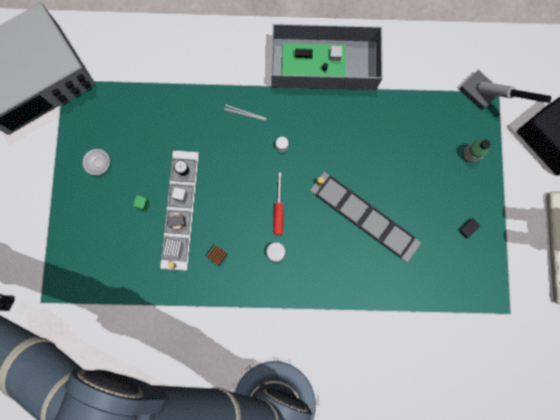

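View pics/scene0.png

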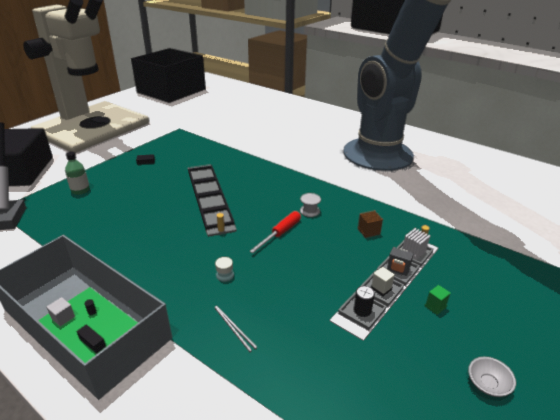

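The top view shows the rail on the left with its post at (171,265). Counting from the post, it holds the heatsink (173,249), transformer (176,222), relay (180,195) and capacitor (181,168). The rack is on the right with its post at (321,181) and bays at (333,190), (353,207), (375,224) and (398,239).

Possible mix-ups:
- **Brown finned block (217,255):** a heatsink look-alike, so not used.
- **Green block (141,203):** a relay look-alike, so not used.
- **White-topped cylinders (282,144) and (276,253), and the box part (336,53):** capacitor or relay look-alikes, so not used.

The parts I want are the four standing in trays. Next I'll measure.

```bash
python3 - <<'E'
s=open('h.py').read()
s=s.replace("np.array(c['rotation'])","rot(c)").replace("def cam(n): return read_camera(n)","""from scipy.spatial.transform import Rotation as Ro
def rot(c): q=c['rotation'];return Ro.from_quat([q[1],q[2],q[3],q[0]]).as_matrix()
def cam(n): return read_camera(n)""")
open('h.py','w').write(s)
E
python3 - <<'E'
from h import *
c=cam('top');im=c['image'].astype(int)
print(rot(c).round(2))
sat=im.max(2)-im.min(2)
hsv=cv2.cvtColor(c['image'],cv2.COLOR_RGB2HSV)
green=((hsv[...,0]>65)&(hsv[...,0]<100)&(hsv[...,1]>120)).astype(np.uint8)
m=1-green
brass=((hsv[...,0]>15)&(hsv[...,0]<32)&(hsv[...,1]>100)&(hsv[...,2]>90)).astype(np.uint8)
n,l,st,ce=cv2.connectedComponentsWithStats(brass)
for i in range(1,n):
    if st[i,4]>8: print('brass',ce[i],st[i,4],onz(c,*ce[i],.048))
n,l,st,ce=cv2.connectedComponentsWithStats(m)
for i in range(1,n):
    if 800<st[i,4]<9000:
        pts=np.argwhere(l==i)[:,::-1]
        w=np.array([onz(c,u,v,.005)[:2] for u,v in pts],np.float32)
        r=cv2.minAreaRect(w);print(ce[i],st[i],r)
print(proj(c,[.5,0,0]))
big=cv2.resize(c['image'][140:285,130:240],None,fx=5,fy=4,interpolation=cv2.INTER_CUBIC)
cv2.imwrite('pics/rail1.png',big[:,:,::-1])
E
```

```text
[[ 0.02 -0.98  0.17]
 [-1.   -0.02 -0.01]
 [ 0.01 -0.17 -0.98]]
brass [319.88461538 180.69230769] 26 [ 0.57716575 -0.10753748  0.048     ]
brass [171.38888889 264.77777778] 18 [0.34530964 0.27391598 0.048     ]
[179.26443149 210.69300292] [ 159  150   41  122 3430] ((0.4983636736869812, 0.2696671783924103), (0.0789681077003479, 0.3319014310836792), 87.31806182861328)
[365.87638376 216.48124231] [ 309  171  113   93 3252] ((0.490761935710907, -0.23364129662513733), (0.33573466539382935, 0.0773223489522934), 54.45901107788086)
[278.72129746 211.07532943]
```

View pics/rail1.png

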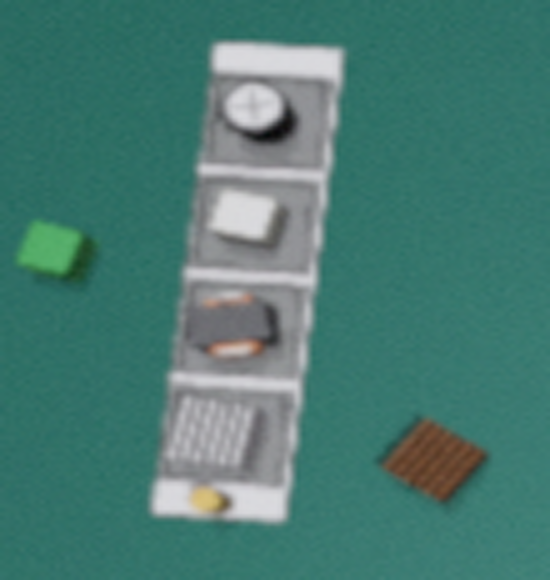

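In the crop, from the post (210,500) upward: the silver finned heatsink (212,432), transformer (232,325), white relay (245,217) and capacitor with a cross (255,107). The green block (50,248) and the brown one (433,460) are off the rail. Now I'll move above the rail for a closer look.

```bash
python3 -m creep '[{"az":-10.4,"jaw":1},{"az":-10.4,"jaw":1},{"x":-2.5,"y":-3.4,"z":-0.5},{"x":-2.5,"y":-3.4,"z":-0.5},{"x":-2.5,"y":-3.4,"z":-0.5},{"x":-2.5,"y":-3.4,"z":-0.5},{"x":-2.5,"y":-3.4,"z":-0.5},{"x":-2.5,"y":-3.4,"z":-0.5},{"x":-2.5,"y":-3.4,"z":-0.5},{"x":-2.4,"y":-3.4,"z":-0.5},{"x":-2.4,"y":-3.4,"z":-0.5},{"x":-2.3,"y":-3.4,"z":-0.5}]' 30
python3 - <<'E'
from h import *
cam('top')
c=cam('wrist');cv2.imwrite('pics/w1.png',c['image'][:,:,::-1]);print(c['origin'],rot(c).round(2),c['k1'],c['K'][0][0]);s=state();print(s['position'],s['ee_rot'],s['joint_positions'])
E
```

```text
[0.19481636 0.65170707 0.37305801] [[ 0.4   0.87  0.3 ]
 [ 0.92 -0.38 -0.13]
 [-0.    0.33 -0.94]] 0.017583262919511164 332.98012919322457
[0.27066311 0.61807362 0.20052399] [-7.13409718e-05  2.04908657e-01  9.78781009e-01 -4.16252517e-04] [-1.18690004  0.46903361 -0.04860334  1.533015    0.02412802  1.14097491
 -0.08228043]validation failed for argument at $[0]...
```

View pics/w1.png

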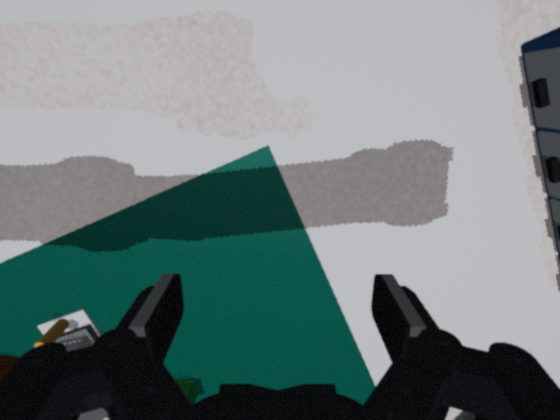

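The call was refused, probably because every key is required. The picture is still from the start pose and only the rail's corner is visible, at (65,330).

```bash
python3 -m creep '[{"ax":0,"ay":0,"az":-10.4,"x":0,"y":0,"z":0,"jaw":1},{"ax":0,"ay":0,"az":-10.4,"x":0,"y":0,"z":0,"jaw":1},{"ax":0,"ay":0,"az":0,"x":-2.5,"y":-3.4,"z":-0.5,"jaw":1},{"ax":0,"ay":0,"az":0,"x":-2.5,"y":-3.4,"z":-0.5,"jaw":1},{"ax":0,"ay":0,"az":0,"x":-2.5,"y":-3.4,"z":-0.5,"jaw":1},{"ax":0,"ay":0,"az":0,"x":-2.5,"y":-3.4,"z":-0.5,"jaw":1},{"ax":0,"ay":0,"az":0,"x":-2.5,"y":-3.4,"z":-0.5,"jaw":1},{"ax":0,"ay":0,"az":0,"x":-2.5,"y":-3.4,"z":-0.5,"jaw":1},{"ax":0,"ay":0,"az":0,"x":-2.5,"y":-3.4,"z":-0.5,"jaw":1},{"ax":0,"ay":0,"az":0,"x":-2.5,"y":-3.4,"z":-0.5,"jaw":1},{"ax":0,"ay":0,"az":0,"x":-2.5,"y":-3.4,"z":-0.5,"jaw":1},{"ax":0,"ay":0,"az":0,"x":0,"y":0,"z":0,"jaw":1}]' 30
python3 - <<'E'
from h import *
c=cam('wrist');cv2.imwrite('pics/w2.png',c['image'][:,:,::-1]);print(c['origin']);s=state();print(s['position'],s['ee_rot'],s['joint_positions'],s['time_s'])
E
```

```text
time_s: 1.75
position: [0.483, 0.2975, 0.2465]
ee_rot: [0.001, 0.029, 1.0, -0.0]
force: [-0.1, -0.8, 0.9]
finger_gap: 0.0854
grip_force: 0.0
[0.39978854 0.30210215 0.41905037]
[0.48124825 0.29996703 0.24622427] [2.27149122e-04 2.67345192e-02 9.99642541e-01 6.61775934e-05] [-6.32370665e-01  2.54728349e-01  5.98623247e-04  1.73874515e+00
  2.46632681e-05  1.14767890e+00  8.85519402e-01] 1.8
```

View pics/w2.png

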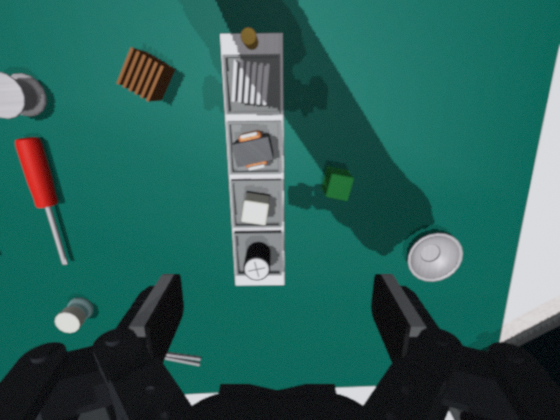

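The wrist view shows the rail with its post at (249,36), heatsink (250,83), transformer (252,150), relay (256,205) and capacitor (257,262). The brown sink (147,73) and green cube (338,183) are off to the sides. I'll measure the rail corners and part yaws and make a crop.

```bash
cat > m.py <<'E'
from h import *
c=cam('wrist');im=c['image'];hsv=cv2.cvtColor(im,cv2.COLOR_RGB2HSV)
green=((hsv[...,0]>60)&(hsv[...,0]<105)&(hsv[...,1]>110)).astype(np.uint8)
n,l,st,ce=cv2.connectedComponentsWithStats(1-green)
i=l[60,225+0] if not green[60,225] else l[45,225]
print(st[i])
pts=np.argwhere(l==i)[:,::-1]
w=np.array([onz(c,u,v,.004)[:2] for u,v in pts],np.float32)
# rows along rail: fit left/right edges using low (unoccluded) edges
r=cv2.minAreaRect(w);print('rail',r)
b=cv2.boxPoints(r);print(b)
a=np.deg2rad(177.3);g=im[:,:,:].astype(int).mean(2)
print('post top',[onz(c,*p,.048) for p in [(249,36)]])
big=cv2.resize(im[20:295,210:300],None,fx=6,fy=6,interpolation=cv2.INTER_CUBIC)
cv2.imwrite('pics/w2a.png',np.hstack([big[:830],np.vstack([big[820:],np.zeros((0,540,3),np.uint8)])])[:0] if 0 else np.hstack([cv2.resize(big[:825],(400,600)),cv2.resize(big[825:],(400,600))])[:,:,::-1])
E
python3 m.py
```

```text
[  217    29    66   259 14767]
rail ((0.49679648876190186, 0.2689583897590637), (0.07293087989091873, 0.33049267530441284), 87.24046325683594)
[[0.32998616 0.24049091]
 [0.66009563 0.22457957]
 [0.6636068  0.29742587]
 [0.33349735 0.3133372 ]]
post top [array([0.34498516, 0.27934414, 0.048     ])]
```

View pics/w2a.png

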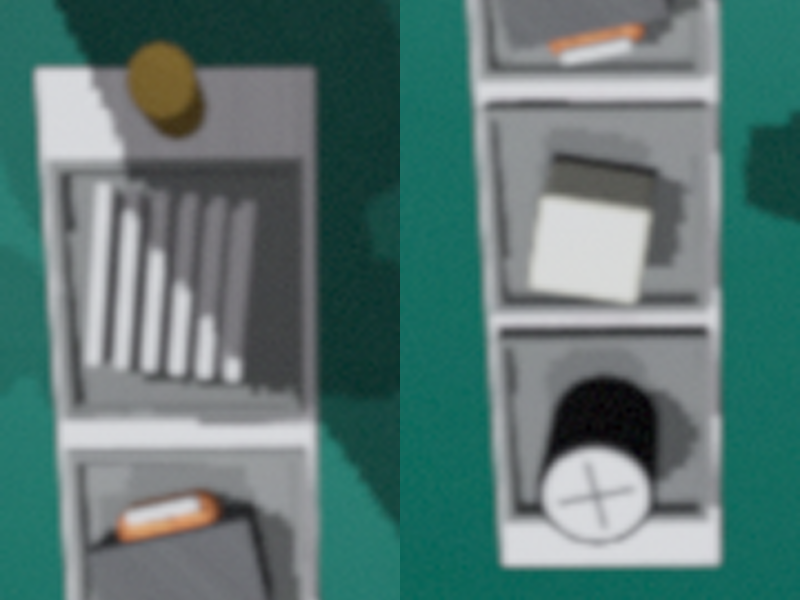

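The crop shows all four parts upright and lit. Heatsink corners are (95,182) to (242,382), the transformer's top edge runs (90,548) to (248,518), relay corners are (543,195) to (637,303), and the capacitor centre is (597,493).

```bash
python3 - <<'E'
from h import *
c=cam('wrist')
L=lambda X,Y,z:onz(c,210+X*.225,20+Y*.22917,z)[:2]
R=lambda X,Y,z:onz(c,210+(X-400)*.225,157.5+Y*.22917,z)[:2]
h=[L(95,182,.051),L(255,200,.051),L(242,382,.051),L(88,365,.051)]
r=[R(543,195,.047),R(655,208,.047),R(637,303,.047),R(530,288,.047)]
t=[L(90,548,.049),L(248,518,.049),R(505,42,.049),R(667,18,.049)]
k=R(597,493,.053)
def ang(a,b): d=b-a; return np.degrees(np.arctan2(d[1],d[0])),np.hypot(*d)
print('h',np.mean(h,0),ang(h[0],h[1]),ang(h[3],h[2]),ang(h[0],h[3]))
print('r',np.mean(r,0),ang(r[0],r[1]),ang(r[3],r[2]),ang(r[0],r[3]))
print('t',np.mean(t,0),ang(t[0],t[1]),ang(t[2],t[3]))
print('k',k)
o=np.array([.4968,.2690]);y=np.array([np.cos(np.radians(177.24)),np.sin(np.radians(177.24))])
for a in (108,36,-36,-108): print(o+y*a/1000)
s=state();print(s['position'],s['ee_rot'])
E
```

```text
h [0.38941675 0.27638262] (np.float64(81.12467135709916), np.float64(0.03657328813158272)) (np.float64(80.96553524784595), np.float64(0.03663293934296317)) (np.float64(-7.9482999455816765), np.float64(0.04053174030571124))
r [0.53360867 0.27018684] (np.float64(79.91212585540248), np.float64(0.02979799428989712)) (np.float64(78.2334861022824), np.float64(0.029199152014292427)) (np.float64(-12.278848773189015), np.float64(0.027309983481101387))
t [0.46033704 0.27234325] (np.float64(97.8661487123223), np.float64(0.040000032037330754)) (np.float64(95.72181759626686), np.float64(0.041598939733177534))
k [0.60540721 0.26682992]
[0.38892528 0.27420047]
[0.46084176 0.27073349]
[0.53275824 0.26726651]
[0.60467472 0.26379953]
[0.47953379 0.30237169 0.24585385] [-3.45418455e-04  2.42578211e-02  9.99705641e-01  2.66176994e-04]
```

```bash
python3 -m creep '[{"ax":0,"ay":0,"az":0,"x":-3.2,"y":-0.75,"z":2.5,"jaw":1},{"ax":0,"ay":0,"az":0,"x":-3.2,"y":-0.75,"z":2.5,"jaw":1},{"ax":0,"ay":0,"az":0,"x":-3.2,"y":-0.75,"z":2.5,"jaw":1},{"ax":0,"ay":0,"az":0,"x":-3.2,"y":-0.75,"z":2.5,"jaw":1},{"ax":0,"ay":0,"az":0,"x":0,"y":-0.5,"z":3.5,"jaw":1},{"ax":0,"ay":0,"az":0,"x":0,"y":0,"z":3.5,"jaw":1},{"ax":0,"ay":0,"az":0,"x":0,"y":0,"z":3,"jaw":1},{"ax":0,"ay":0,"az":0,"x":0,"y":0,"z":1.9,"jaw":1},{"ax":0,"ay":0,"az":0,"x":0,"y":0,"z":0.7,"jaw":1},{"ax":0,"ay":0,"az":0,"x":0,"y":0,"z":0,"jaw":1},{"ax":0,"ay":0,"az":0,"x":0,"y":0,"z":0,"jaw":1}]' 30
```

```text
time_s: 3.28
position: [0.6072, 0.2607, 0.0213]
ee_rot: [0.001, 0.025, 1.0, 0.001]
force: [0.0, 0.9, 0.2]
finger_gap: 0.0852
grip_force: 0.0
```

```bash
python3 -m creep '[{"ax":0,"ay":0,"az":0,"x":0.1,"y":0.45,"z":0.1,"jaw":1},{"ax":0,"ay":0,"az":0,"x":0,"y":0,"z":0,"jaw":0.6},{"ax":0,"ay":0,"az":0,"x":0,"y":0,"z":0,"jaw":0.45},{"ax":0,"ay":0,"az":0,"x":0,"y":0,"z":0,"jaw":0.3},{"ax":0,"ay":0,"az":0,"x":0,"y":0,"z":0,"jaw":0.2},{"ax":0,"ay":0,"az":0,"x":0,"y":0,"z":0,"jaw":0.2},{"ax":0,"ay":0,"az":0,"x":0,"y":0,"z":0,"jaw":0.2},{"ax":0,"ay":0,"az":0,"x":0,"y":0,"z":0,"jaw":0.2}]' 30
```

```text
time_s: 4.28
position: [0.6058, 0.2647, 0.0193]
ee_rot: [0.0, 0.025, 1.0, 0.0]
force: [-0.2, -0.4, 3.9]
finger_gap: 0.0314
grip_force: 29.7
```

```bash
python3 -m creep '[{"ax":0,"ay":0,"az":0,"x":0,"y":0,"z":-0.5,"jaw":0.2},{"ax":0,"ay":0,"az":0,"x":0,"y":0,"z":-1.5,"jaw":0.2},{"ax":0,"ay":0,"az":0,"x":0,"y":0,"z":-2,"jaw":0.2},{"ax":0,"ay":0,"az":5,"x":0,"y":0,"z":-2,"jaw":0.2},{"ax":0,"ay":0,"az":10,"x":0,"y":0,"z":-2,"jaw":0.2},{"ax":0,"ay":0,"az":10,"x":0,"y":0,"z":-2,"jaw":0.2},{"ax":0,"ay":0,"az":10,"x":0,"y":0,"z":-1,"jaw":0.2},{"ax":0,"ay":0,"az":10,"x":0,"y":0,"z":0,"jaw":0.2},{"ax":0,"ay":0,"az":10,"x":0,"y":0,"z":0,"jaw":0.2},{"ax":0,"ay":0,"az":10,"x":0,"y":0,"z":0,"jaw":0.2},{"ax":0,"ay":0,"az":10,"x":0,"y":0,"z":0,"jaw":0.2},{"ax":0,"ay":0,"az":10,"x":0,"y":0,"z":0,"jaw":0.2}]'
python3 -m creep '[{"ax":0,"ay":0,"az":10,"x":0,"y":0,"z":0,"jaw":0.2},{"ax":0,"ay":0,"az":10,"x":0,"y":0,"z":0,"jaw":0.2},{"ax":0,"ay":0,"az":10,"x":0,"y":0,"z":0,"jaw":0.2},{"ax":0,"ay":0,"az":8,"x":0,"y":0,"z":0,"jaw":0.2},{"ax":0,"ay":0,"az":0,"x":0,"y":0,"z":0,"jaw":0.2}]'
cat > go.py <<'E'
import sys; from h import *
# target x y (world) -> shift in tool axes, cm ; and yaw of tool y
s=state();q=s['ee_rot'];M=Ro.from_quat([q[1],q[2],q[3],q[0]]).as_matrix();p=s['position']
yaw=np.degrees(np.arctan2(M[1,1],M[0,1]));print('t',s['time_s'],'pos',p.round(4),'yaw',yaw.round(2),'gap',round(s['finger_gap'],4),'grip',round(s['grip_force'],1),'q7',s['joint_positions'][6].round(2))
for a in sys.argv[1:]:
    x,y,z,w=map(float,a.split(','));az=yaw-w
    R=M@Ro.from_euler('z',az,degrees=True).as_matrix()
    print('az',round(az,1),'then shift cm',(R.T@(np.array([x,y,z])-p)*100).round(2))
E
python3 go.py .554,-.146,.13,-35.5
```

```text
time_s: 5.78
position: [0.6058, 0.2653, 0.1306]
ee_rot: [-0.0, 0.696, 0.718, 0.001]
force: [-0.2, -0.7, -1.3]
finger_gap: 0.0315
grip_force: 29.8
time_s: 6.4
position: [0.6057, 0.2654, 0.1302]
ee_rot: [-0.0, 0.89, 0.456, 0.001]
force: [0.5, -0.2, -0.0]
finger_gap: 0.0316
grip_force: 29.8
t 6.4 pos [0.6057 0.2654 0.1302] yaw -35.72 gap 0.0316 grip 29.8 q7 -0.81
az -0.2 then shift cm [-3.649e+01  1.968e+01 -3.000e-02]
```

```bash
python3 -m creep '[{"ax":0,"ay":0,"az":0,"x":-2.0,"y":1.1,"z":-0.5,"jaw":0.2},{"ax":0,"ay":0,"az":0,"x":-3.6,"y":2.0,"z":-0.5,"jaw":0.2},{"ax":0,"ay":0,"az":0,"x":-3.6,"y":2.0,"z":-0.5,"jaw":0.2},{"ax":0,"ay":0,"az":0,"x":-3.6,"y":2.0,"z":-0.5,"jaw":0.2},{"ax":0,"ay":0,"az":0,"x":-3.6,"y":2.0,"z":-0.5,"jaw":0.2},{"ax":0,"ay":0,"az":0,"x":-3.6,"y":2.0,"z":-0.5,"jaw":0.2},{"ax":0,"ay":0,"az":0,"x":-3.6,"y":2.0,"z":-0.5,"jaw":0.2},{"ax":0,"ay":0,"az":0,"x":-3.6,"y":2.0,"z":-0.5,"jaw":0.2},{"ax":0,"ay":0,"az":0,"x":-2.5,"y":2.0,"z":-0.5,"jaw":0.2},{"ax":0,"ay":0,"az":0,"x":-1.5,"y":1.5,"z":0,"jaw":0.2},{"ax":0,"ay":0,"az":0,"x":0,"y":1,"z":0,"jaw":0.2},{"ax":0,"ay":0,"az":0,"x":0,"y":0,"z":0,"jaw":0.2}]'
python3 - <<'E'
from h import *
c=cam('wrist');cv2.imwrite('pics/w3.png',c['image'][:,:,::-1])
im=c['image'];hsv=cv2.cvtColor(im,cv2.COLOR_RGB2HSV)
green=((hsv[...,0]>60)&(hsv[...,0]<105)&(hsv[...,1]>110)).astype(np.uint8)
np.savez('w3',image=im,origin=c['origin'],rotation=c['rotation'],K=c['K'],k1=c['k1'])
for u in (0,0): pass
E
python3 go.py .554,-.146,.13,-35.5
```

```text
time_s: 7.9
position: [0.5819, -0.1033, 0.1742]
ee_rot: [-0.0, 0.89, 0.455, 0.0]
force: [0.1, 0.7, -0.7]
finger_gap: 0.0316
grip_force: 29.8
t 7.95 pos [ 0.5817 -0.1023  0.1739] yaw -35.79 gap 0.0315 grip 29.8 q7 -0.24
az -0.3 then shift cm [-5.16  0.28  4.39]
```

View pics/w3.png

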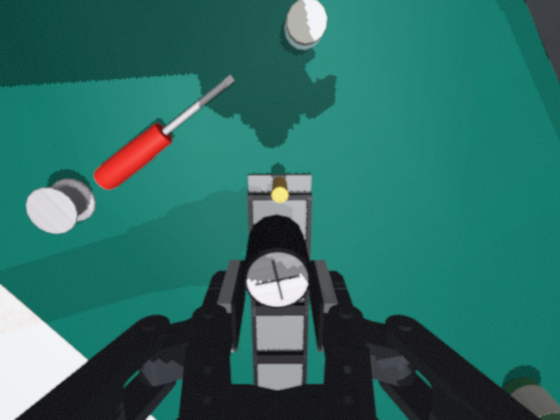

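The picture shows the held capacitor at (277,278) with its top level, above the rack. The rack's end edge is at v=174 (u 249–312), the post top at (280,195), and the walls run down to (255,300) and (308,300).

```bash
python3 - <<'E'
from h import *
c=dict(np.load('w3.npz'));c['k1']=float(c['k1'])
im=c['image'];hsv=cv2.cvtColor(im,cv2.COLOR_RGB2HSV)
green=((hsv[...,0]>60)&(hsv[...,0]<105)&(hsv[...,1]>110))
mid=[]
for v in (200,206,212,225,235,245,255):
    row=~green[v]; u=280
    a=u
    while row[a-1]: a-=1
    b=u
    while row[b+1]: b+=1
    A=onz(c,a-.5,v,.015)[:2];B=onz(c,b+.5,v,.015)[:2];mid.append((A+B)/2);print(v,a,b,np.hypot(*(A-B)).round(4))
mid=np.array(mid);d=np.polyfit(mid[:,1],mid[:,0],1)
print('yaw',np.degrees(np.arctan2(1,d[0])))
g=im[:,265:270].mean((1,2));print([ (v,int(g[v])) for v in range(168,212)])
print([ (v,int(im[v,270:290].mean())) for v in range(300,372)])
P=onz(c,280,195,.048);print('post',P)
y=np.array([np.cos(np.radians(54.4)),np.sin(np.radians(54.4))])
for v,z in ((174,.007),(193.5,.015),(304,.015),(353,.015)):
    p=onz(c,280,v,z)[:2];print(v,p,'along from top est',(p-np.array([.491,-.2337]))@y)
print(mid[0],mid[-1],[(p-np.array([.491,-.2337]))@np.array([y[1],-y[0]]) for p in mid])
E
```

```text
200 247 311 0.068
206 247 311 0.0685
212 248 311 0.0678
225 248 311 0.0688
235 256 310 0.0597
245 261 293 0.0362
255 247 309 0.0699
yaw 53.663504923780366
[(168, 105), (169, 104), (170, 105), (171, 101), (172, 91), (173, 73), (174, 81), (175, 134), (176, 177), (177, 187), (178, 188), (179, 188), (180, 188), (181, 187), (182, 187), (183, 184), (184, 180), (185, 176), (186, 176), (187, 175), (188, 173), (189, 168), (190, 151), (191, 114), (192, 81), (193, 49), (194, 41), (195, 62), (196, 81), (197, 84), (198, 85), (199, 94), (200, 129), (201, 162), (202, 168), (203, 168), (204, 168), (205, 168), (206, 168), (207, 167), (208, 167), (209, 167), (210, 167), (211, 167)]
[(300, 236), (301, 238), (302, 237), (303, 234), (304, 221), (305, 186), (306, 121), (307, 64), (308, 59), (309, 63), (310, 63), (311, 63), (312, 63), (313, 63), (314, 66), (315, 101), (316, 150), (317, 168), (318, 171), (319, 171), (320, 171), (321, 171), (322, 171), (323, 170), (324, 170), (325, 170), (326, 170), (327, 170), (328, 170), (329, 170), (330, 170), (331, 170), (332, 170), (333, 169), (334, 169), (335, 169), (3
[... 335 characters left out ...]
5, 161), (366, 166), (367, 166), (368, 166), (369, 166), (370, 166), (371, 166)]
post [ 0.58169927 -0.11057797  0.048     ]
174 [ 0.58801273 -0.10233624] along from top est 0.16328531627794785
193.5 [ 0.57696501 -0.11758932] along from top est 0.14445188597174433
304 [ 0.49810288 -0.22720156] along from top est 0.009418631645195885
353 [ 0.45655376 -0.28494388] along from top est -0.06171838756164226
[ 0.57196627 -0.1227382 ] [ 0.53358471 -0.17408112] [np.float64(0.0012403197002399113), np.float64(0.001218525218916508), np.float64(0.001726368467586517), np.float64(0.0016847309074960112), np.float64(0.0054529300610724266), np.float64(-0.0011226695738234677), np.float64(-7.98622973650076e-05)]
```

```bash
python3 -m creep '[{"ax":0,"ay":0,"az":0,"x":-2.5,"y":0.2,"z":0.5,"jaw":0.2},{"ax":0,"ay":0,"az":0,"x":-2.6,"y":0.2,"z":1.5,"jaw":0.2},{"ax":0,"ay":0,"az":0,"x":0,"y":0,"z":3,"jaw":0.2},{"ax":0,"ay":0,"az":0,"x":0,"y":0,"z":3,"jaw":0.2},{"ax":0,"ay":0,"az":0,"x":0,"y":0,"z":3,"jaw":0.2},{"ax":0,"ay":0,"az":0,"x":0,"y":0,"z":2,"jaw":0.2},{"ax":0,"ay":0,"az":0,"x":0,"y":0,"z":1,"jaw":0.2},{"ax":0,"ay":0,"az":0,"x":0,"y":0,"z":0.6,"jaw":0.2},{"ax":0,"ay":0,"az":0,"x":0,"y":0,"z":0.4,"jaw":0.2},{"ax":0,"ay":0,"az":0,"x":0,"y":0,"z":0.2,"jaw":0.2},{"ax":0,"ay":0,"az":0,"x":0,"y":0,"z":0.1,"jaw":0.2},{"ax":0,"ay":0,"az":0,"x":0,"y":0,"z":0,"jaw":0.2}]'; python3 go.py .555,-.146,.0195,-35.7
```

```text
time_s: 9.45
position: [0.5552, -0.1466, 0.0212]
ee_rot: [0.0, 0.89, 0.455, 0.0]
force: [-0.9, 0.3, -1.1]
finger_gap: 0.0311
grip_force: 29.8
t 9.45 pos [ 0.5552 -0.1466  0.0212] yaw -35.85 gap 0.0311 grip 29.8 q7 -0.03
az -0.2 then shift cm [ 0.04 -0.05  0.17]
```

```bash
python3 -m creep '[{"ax":0,"ay":0,"az":0,"x":0,"y":0,"z":0.1,"jaw":0.2},{"ax":0,"ay":0,"az":0,"x":0,"y":0,"z":0.05,"jaw":0.2},{"ax":0,"ay":0,"az":0,"x":0,"y":0,"z":0,"jaw":0.4},{"ax":0,"ay":0,"az":0,"x":0,"y":0,"z":0,"jaw":0.5},{"ax":0,"ay":0,"az":0,"x":0,"y":0,"z":0,"jaw":0.8},{"ax":0,"ay":0,"az":0,"x":0,"y":0,"z":0,"jaw":1},{"ax":0,"ay":0,"az":0,"x":0,"y":0,"z":-1,"jaw":1},{"ax":0,"ay":0,"az":0,"x":0,"y":0,"z":-3,"jaw":1},{"ax":0,"ay":0,"az":0,"x":0,"y":0,"z":-4,"jaw":1},{"ax":0,"ay":0,"az":0,"x":0,"y":0,"z":-4,"jaw":1},{"ax":0,"ay":0,"az":0,"x":0,"y":0,"z":0,"jaw":1}]'; python3 go.py .5335,.2685,.02,79;python3 - <<'E'
from h import *
c=cam('wrist');cv2.imwrite('pics/w4.png',c['image'][150:420,150:420,::-1])
E
```

```text
time_s: 10.82
position: [0.5575, -0.1476, 0.1433]
ee_rot: [0.002, 0.89, 0.455, 0.003]
force: [0.4, 0.1, -1.7]
finger_gap: 0.0855
grip_force: 0.0
t 10.825 pos [ 0.5575 -0.1476  0.1433] yaw -35.87 gap 0.0855 grip 0.0 q7 -0.14
az -114.9 then shift cm [10.38 40.38 12.29]
```

View pics/w4.png

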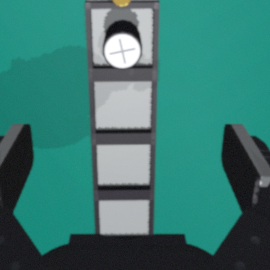

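The capacitor stands upright in the bay next to the post, at crop (122,48). Next is the relay.

```bash
python3 -m creep '[{"ax":0,"ay":0,"az":-10.4,"x":0,"y":0,"z":0,"jaw":1},{"ax":0,"ay":0,"az":-10.4,"x":0,"y":0,"z":0,"jaw":1},{"ax":0,"ay":0,"az":-10.4,"x":0,"y":0,"z":0,"jaw":1},{"ax":0,"ay":0,"az":-10.4,"x":0,"y":0,"z":0,"jaw":1},{"ax":0,"ay":0,"az":-10.4,"x":0,"y":0,"z":0,"jaw":1},{"ax":0,"ay":0,"az":-10.4,"x":0,"y":0,"z":0,"jaw":1},{"ax":0,"ay":0,"az":-10.4,"x":0,"y":0,"z":0,"jaw":1},{"ax":0,"ay":0,"az":-10.4,"x":0,"y":0,"z":0,"jaw":1},{"ax":0,"ay":0,"az":-10.4,"x":0,"y":0,"z":0,"jaw":1},{"ax":0,"ay":0,"az":-10.4,"x":0,"y":0,"z":0,"jaw":1},{"ax":0,"ay":0,"az":-10.4,"x":0,"y":0,"z":0,"jaw":1}]'
python3 -m creep '[{"ax":0,"ay":0,"az":0,"x":0.5,"y":2,"z":0,"jaw":1},{"ax":0,"ay":0,"az":0,"x":1,"y":4,"z":0,"jaw":1},{"ax":0,"ay":0,"az":0,"x":1,"y":4,"z":0,"jaw":1},{"ax":0,"ay":0,"az":0,"x":1,"y":4,"z":0,"jaw":1},{"ax":0,"ay":0,"az":0,"x":1,"y":4,"z":0,"jaw":1},{"ax":0,"ay":0,"az":0,"x":1,"y":4,"z":0,"jaw":1},{"ax":0,"ay":0,"az":0,"x":1,"y":4,"z":0,"jaw":1},{"ax":0,"ay":0,"az":0,"x":1,"y":4,"z":0,"jaw":1},{"ax":0,"ay":0,"az":0,"x":1,"y":4,"z":0,"jaw":1},{"ax":0,"ay":0,"az":0,"x":1,"y":4,"z":0,"jaw":1},{"ax":0,"ay":0,"az":0,"x":0.5,"y":2,"z":0,"jaw":1},{"ax":0,"ay":0,"az":0,"x":0,"y":0,"z":0,"jaw":1}]'; python3 go.py .5335,.2685,.02,79
```

```text
time_s: 12.25
position: [0.554, -0.1463, 0.138]
ee_rot: [-0.001, 0.097, 0.995, 0.0]
force: [0.0, -0.4, -0.5]
finger_gap: 0.0854
grip_force: 0.0
time_s: 13.75
position: [0.5357, 0.266, 0.1386]
ee_rot: [-0.001, 0.099, 0.995, -0.0]
force: [0.1, -1.1, -0.1]
finger_gap: 0.0854
grip_force: 0.0
t 13.75 pos [0.5357 0.266  0.1386] yaw 78.69 gap 0.0854 grip 0.0 q7 0.87
az -0.3 then shift cm [ 0.24  0.21 11.86]
```

```bash
python3 -m creep '[{"ax":0,"ay":0,"az":0,"x":0.2,"y":0.1,"z":2,"jaw":1},{"ax":0,"ay":0,"az":0,"x":0,"y":0,"z":3.5,"jaw":1},{"ax":0,"ay":0,"az":0,"x":0,"y":0,"z":3.5,"jaw":1},{"ax":0,"ay":0,"az":0,"x":0,"y":0,"z":2,"jaw":1},{"ax":0,"ay":0,"az":0,"x":0,"y":0,"z":0.8,"jaw":1},{"ax":0,"ay":0,"az":0,"x":0,"y":0,"z":0,"jaw":1},{"ax":0,"ay":0,"az":0,"x":0,"y":0,"z":0,"jaw":1}]';python3 go.py .5335,.2685,.02,79
```

```text
time_s: 14.62
position: [0.5356, 0.2664, 0.0225]
ee_rot: [0.001, 0.1, 0.995, 0.0]
force: [-0.2, 1.1, -0.0]
finger_gap: 0.085
grip_force: 0.0
t 14.625 pos [0.5356 0.2664 0.0225] yaw 78.51 gap 0.085 grip 0.0 q7 0.88
az -0.5 then shift cm [0.25 0.16 0.25]
```

```bash
python3 -m creep '[{"ax":0,"ay":0,"az":0,"x":0.2,"y":0.15,"z":0.2,"jaw":1},{"ax":0,"ay":0,"az":0,"x":0,"y":0,"z":0,"jaw":0.6},{"ax":0,"ay":0,"az":0,"x":0,"y":0,"z":0,"jaw":0.45},{"ax":0,"ay":0,"az":0,"x":0,"y":0,"z":0,"jaw":0.3},{"ax":0,"ay":0,"az":0,"x":0,"y":0,"z":0,"jaw":0.15},{"ax":0,"ay":0,"az":0,"x":0,"y":0,"z":0,"jaw":0.15},{"ax":0,"ay":0,"az":0,"x":0,"y":0,"z":0,"jaw":0.15},{"ax":0,"ay":0,"az":0,"x":0,"y":0,"z":0,"jaw":0.15},{"ax":0,"ay":0,"az":0,"x":0,"y":0,"z":0,"jaw":0.15}]' 30; python3 go.py
```

```text
time_s: 15.75
position: [0.5331, 0.2685, 0.0195]
ee_rot: [0.0, 0.1, 0.995, 0.0]
force: [0.1, 0.0, 0.9]
finger_gap: 0.0129
grip_force: 0.0
t 15.75 pos [0.5331 0.2685 0.0195] yaw 78.55 gap 0.0129 grip 0.0 q7 0.87
```

The fingers closed to 13 mm with no grip force, so the relay isn't between the pads. I'll look.

```bash
python3 - <<'E'
from h import *
a=cam('wrist')['image'][100:400,130:430];b=cam('scene')['image'];b=cv2.resize(b[200:340,310:480],None,fx=2.5,fy=2.14)[:300]
cv2.imwrite('pics/w5.png',np.hstack([a,b])[:,:,::-1])
E
```

```text
(no output)
```

View pics/w5.png

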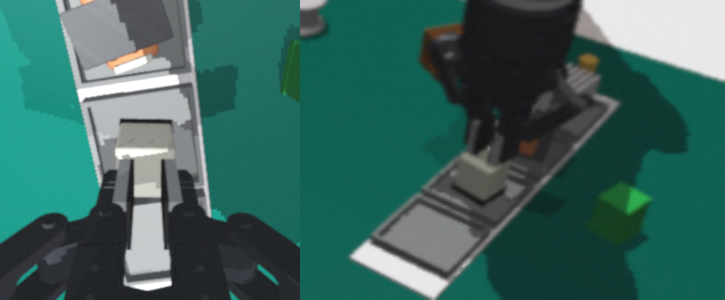

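```bash
python3 - <<'E'
from h import *
c=cam('wrist');s=state()
print('tcp',proj(c,s['position']))
p=s['position'].copy();p[2]=.0385;print('grasp',proj(c,p))
ax=np.radians(79);X=np.array([np.cos(ax),np.sin(ax)]);Y=np.array([-X[1],X[0]])
for z in (.007,.047):print(z,[proj(c,[*(np.array([.5335,.2690])+X*a+Y*b),z]).round() for a,b in((-.015,.014),(.015,.014),(.015,-.014),(-.015,-.014))])
cv2.imwrite('pics/w6.png',cv2.resize(c['image'][200:400,180:380],None,fx=3,fy=3,interpolation=cv2.INTER_CUBIC)[:,:,::-1])
E
```

```text
tcp [277.05271372 245.45007724]
grasp [277.08556835 261.46458318]
0.007 [array([252., 216.]), array([303., 215.]), array([302., 257.]), array([254., 258.])]
0.047 [array([247., 245.]), array([309., 244.]), array([308., 295.]), array([249., 295.])]
```

View pics/w6.png

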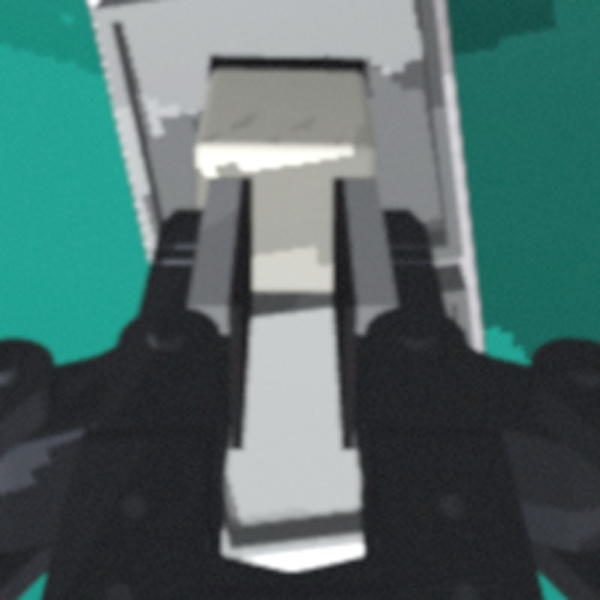

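The relay hasn't moved: its top face is at crop rows 145–290, where I predicted. But the finger ends at (250,180) and (335,180) overlap that top face, so the tips closed about 28 mm higher than the reported TCP implies, above the relay. I'll open, go 18 mm lower and close again.

```bash
python3 -m creep '[{"ax":0,"ay":0,"az":0,"x":0,"y":0,"z":0,"jaw":0.6},{"ax":0,"ay":0,"az":0,"x":0,"y":0,"z":0,"jaw":1},{"ax":0,"ay":0,"az":0,"x":0,"y":0,"z":0,"jaw":1},{"ax":0,"ay":0,"az":0,"x":0,"y":0,"z":0,"jaw":1},{"ax":0,"ay":0,"az":0,"x":0,"y":0,"z":0.6,"jaw":1},{"ax":0,"ay":0,"az":0,"x":0,"y":0,"z":0.6,"jaw":1},{"ax":0,"ay":0,"az":0,"x":0,"y":0,"z":0,"jaw":1}]' 30; python3 -m creep '[{"ax":0,"ay":0,"az":0,"x":0,"y":0,"z":0.6,"jaw":0.6},{"ax":0,"ay":0,"az":0,"x":0,"y":0,"z":0,"jaw":0.5},{"ax":0,"ay":0,"az":0,"x":0,"y":0,"z":0,"jaw":0.4},{"ax":0,"ay":0,"az":0,"x":0,"y":0,"z":0,"jaw":0.3},{"ax":0,"ay":0,"az":0,"x":0,"y":0,"z":0,"jaw":0.15},{"ax":0,"ay":0,"az":0,"x":0,"y":0,"z":0,"jaw":0.15},{"ax":0,"ay":0,"az":0,"x":0,"y":0,"z":0,"jaw":0.15}]' 30;python3 go.py
```

```text
time_s: 16.77
position: [0.5325, 0.2682, 0.0066]
ee_rot: [-0.001, 0.1, 0.995, -0.0]
force: [0.4, 0.6, -0.5]
finger_gap: 0.0857
grip_force: 0.0
time_s: 17.65
position: [0.5333, 0.2686, 0.0017]
ee_rot: [0.0, 0.1, 0.995, 0.0]
force: [0.8, -0.8, 2.5]
finger_gap: 0.0289
grip_force: 29.9
t 17.65 pos [0.5333 0.2686 0.0017] yaw 78.55 gap 0.0289 grip 29.9 q7 0.87
```

Now it's held: gap 29 mm, grip 30 N. Lift and turn.

```bash
python3 -m creep '[{"ax":0,"ay":0,"az":0,"x":0,"y":0,"z":-0.5,"jaw":0.15},{"ax":0,"ay":0,"az":0,"x":0,"y":0,"z":-1.5,"jaw":0.15},{"ax":0,"ay":0,"az":0,"x":0,"y":0,"z":-2,"jaw":0.15},{"ax":0,"ay":0,"az":4,"x":0,"y":0,"z":-2,"jaw":0.15},{"ax":0,"ay":0,"az":10,"x":0,"y":0,"z":-2,"jaw":0.15},{"ax":0,"ay":0,"az":10,"x":0,"y":0,"z":-2,"jaw":0.15},{"ax":0,"ay":0,"az":10,"x":0,"y":0,"z":-2,"jaw":0.15},{"ax":0,"ay":0,"az":10,"x":0,"y":0,"z":-1,"jaw":0.15},{"ax":0,"ay":0,"az":10,"x":0,"y":0,"z":0,"jaw":0.15},{"ax":0,"ay":0,"az":10,"x":0,"y":0,"z":0,"jaw":0.15},{"ax":0,"ay":0,"az":10,"x":0,"y":0,"z":0,"jaw":0.15},{"ax":0,"ay":0,"az":10,"x":0,"y":0,"z":0,"jaw":0.15}]'
python3 -m creep '[{"ax":0,"ay":0,"az":10,"x":0,"y":0,"z":0,"jaw":0.15},{"ax":0,"ay":0,"az":10,"x":0,"y":0,"z":0,"jaw":0.15},{"ax":0,"ay":0,"az":10,"x":0,"y":0,"z":0,"jaw":0.15},{"ax":0,"ay":0,"az":0,"x":0,"y":0,"z":0,"jaw":0.15}]'
python3 go.py .513,-.2046,.13,-35.7
```

```text
time_s: 19.15
position: [0.533, 0.2687, 0.1325]
ee_rot: [-0.0, 0.742, 0.671, 0.001]
force: [-0.8, -0.3, -0.6]
finger_gap: 0.0293
grip_force: 29.7
time_s: 19.65
position: [0.533, 0.2689, 0.1322]
ee_rot: [-0.0, 0.888, 0.459, 0.0]
force: [-0.3, 0.0, 0.1]
finger_gap: 0.0294
grip_force: 29.7
t 19.65 pos [0.533  0.2689 0.1322] yaw -35.31 gap 0.0294 grip 29.7 q7 -0.89
az 0.4 then shift cm [-39.61  26.01   0.19]
```

```bash
python3 -m creep '[{"ax":0,"ay":0,"az":0,"x":-1.8,"y":1.2,"z":0,"jaw":0.15},{"ax":0,"ay":0,"az":0,"x":-3.6,"y":2.36,"z":0,"jaw":0.15},{"ax":0,"ay":0,"az":0,"x":-3.6,"y":2.36,"z":0,"jaw":0.15},{"ax":0,"ay":0,"az":0,"x":-3.6,"y":2.36,"z":0,"jaw":0.15},{"ax":0,"ay":0,"az":0,"x":-3.6,"y":2.36,"z":0,"jaw":0.15},{"ax":0,"ay":0,"az":0,"x":-3.6,"y":2.36,"z":0,"jaw":0.15},{"ax":0,"ay":0,"az":0,"x":-3.6,"y":2.36,"z":0,"jaw":0.15},{"ax":0,"ay":0,"az":0,"x":-3.6,"y":2.36,"z":0,"jaw":0.15},{"ax":0,"ay":0,"az":0,"x":-3.6,"y":2.36,"z":0,"jaw":0.15},{"ax":0,"ay":0,"az":0,"x":-3.6,"y":2.36,"z":0,"jaw":0.15},{"ax":0,"ay":0,"az":0,"x":-3.6,"y":2.36,"z":0,"jaw":0.15},{"ax":0,"ay":0,"az":0,"x":-1.8,"y":1.2,"z":0,"jaw":0.15}]'
python3 -m creep '[{"ax":0,"ay":0,"az":0,"x":0,"y":0,"z":0,"jaw":0.15},{"ax":0,"ay":0,"az":0,"x":0,"y":0,"z":0,"jaw":0.15}]';python3 go.py .513,-.2046,.003,-35.7
```

```text
time_s: 21.15
position: [0.5131, -0.2093, 0.132]
ee_rot: [0.0, 0.89, 0.457, -0.0]
force: [0.0, 0.3, -0.1]
finger_gap: 0.0291
grip_force: 29.7
time_s: 21.4
position: [0.5147, -0.2041, 0.1314]
ee_rot: [-0.001, 0.889, 0.459, 0.0]
force: [-0.3, 0.4, -0.0]
finger_gap: 0.0294
grip_force: 29.7
t 21.4 pos [ 0.5147 -0.2041  0.1314] yaw -35.39 gap 0.0294 grip 29.7 q7 -0.02
az 0.3 then shift cm [-0.15 -0.09 12.84]
```

```bash
python3 -m creep '[{"ax":0,"ay":0,"az":0,"x":-0.1,"y":-0.1,"z":1.5,"jaw":0.15},{"ax":0,"ay":0,"az":0,"x":0,"y":0,"z":3,"jaw":0.15},{"ax":0,"ay":0,"az":0,"x":0,"y":0,"z":3,"jaw":0.15},{"ax":0,"ay":0,"az":0,"x":0,"y":0,"z":2.5,"jaw":0.15},{"ax":0,"ay":0,"az":0,"x":0,"y":0,"z":1.5,"jaw":0.15},{"ax":0,"ay":0,"az":0,"x":0,"y":0,"z":0.6,"jaw":0.15},{"ax":0,"ay":0,"az":0,"x":0,"y":0,"z":0.4,"jaw":0.15},{"ax":0,"ay":0,"az":0,"x":0,"y":0,"z":0.2,"jaw":0.15},{"ax":0,"ay":0,"az":0,"x":0,"y":0,"z":0.1,"jaw":0.15},{"ax":0,"ay":0,"az":0,"x":0,"y":0,"z":0,"jaw":0.15}]'; python3 go.py .513,-.2046,.002,-35.7
```

```text
time_s: 22.65
position: [0.514, -0.2052, 0.0038]
ee_rot: [0.0, 0.889, 0.458, 0.0]
force: [0.5, -0.0, -0.5]
finger_gap: 0.0298
grip_force: 29.7
t 22.65 pos [ 0.514  -0.2052  0.0038] yaw -35.45 gap 0.0298 grip 29.7 q7 0.12
az 0.2 then shift cm [-0.01 -0.12  0.18]
```

```bash
python3 -m creep '[{"ax":0,"ay":0,"az":0,"x":0,"y":0,"z":0.1,"jaw":0.15},{"ax":0,"ay":0,"az":0,"x":0,"y":0,"z":0.05,"jaw":0.15},{"ax":0,"ay":0,"az":0,"x":0,"y":0,"z":0,"jaw":0.4},{"ax":0,"ay":0,"az":0,"x":0,"y":0,"z":0,"jaw":0.5},{"ax":0,"ay":0,"az":0,"x":0,"y":0,"z":0,"jaw":0.8},{"ax":0,"ay":0,"az":0,"x":0,"y":0,"z":0,"jaw":1},{"ax":0,"ay":0,"az":0,"x":0,"y":0,"z":-1,"jaw":1},{"ax":0,"ay":0,"az":0,"x":0,"y":0,"z":-3,"jaw":1},{"ax":0,"ay":0,"az":0,"x":0,"y":0,"z":-4,"jaw":1},{"ax":0,"ay":0,"az":0,"x":0,"y":0,"z":-4,"jaw":1},{"ax":0,"ay":0,"az":-6,"x":0,"y":0,"z":0,"jaw":1},{"ax":0,"ay":0,"az":-10.5,"x":0,"y":0,"z":0,"jaw":1}]'
python3 -m creep '[{"ax":0,"ay":0,"az":-10.5,"x":0,"y":0,"z":0,"jaw":1},{"ax":0,"ay":0,"az":-10.5,"x":0,"y":0,"z":0,"jaw":1},{"ax":0,"ay":0,"az":-10.5,"x":0,"y":0,"z":0,"jaw":1},{"ax":0,"ay":0,"az":-10.5,"x":0,"y":0,"z":0,"jaw":1},{"ax":0,"ay":0,"az":-10.5,"x":0,"y":0,"z":0,"jaw":1},{"ax":0,"ay":0,"az":-10.5,"x":0,"y":0,"z":0,"jaw":1},{"ax":0,"ay":0,"az":-10.5,"x":0,"y":0,"z":0,"jaw":1},{"ax":0,"ay":0,"az":-10.5,"x":0,"y":0,"z":0,"jaw":1},{"ax":0,"ay":0,"az":-10.5,"x":0,"y":0,"z":0,"jaw":1},{"ax":0,"ay":0,"az":-10.5,"x":0,"y":0,"z":0,"jaw":1},{"ax":0,"ay":0,"az":-10.5,"x":0,"y":0,"z":0,"jaw":1},{"ax":0,"ay":0,"az":0,"x":0,"y":0,"z":0,"jaw":1}]'
python3 go.py .4605,.2712,.12,97; python3 - <<'E'
from h import *
c=cam('wrist');a=c['image'];b=cam('top')['image'][160:280,290:430];b=cv2.resize(b,(490,420),interpolation=cv2.INTER_CUBIC)
cv2.imwrite('pics/w7.png',cv2.resize(b,(400,343))[:,:,::-1])
E
```

```text
time_s: 24.15
position: [0.5142, -0.2052, 0.1233]
ee_rot: [0.001, 0.812, 0.583, 0.001]
force: [1.0, 0.3, -0.2]
finger_gap: 0.0856
grip_force: 0.0
time_s: 25.65
position: [0.5137, -0.2055, 0.1225]
ee_rot: [0.0, -0.056, 0.998, -0.0]
force: [-0.1, -0.1, -0.3]
finger_gap: 0.0854
grip_force: 0.0
t 25.65 pos [ 0.5137 -0.2055  0.1225] yaw 96.39 gap 0.0854 grip 0.0 q7 2.04
az -0.6 then shift cm [-0.53 47.96  0.24]
```

View pics/w7.png

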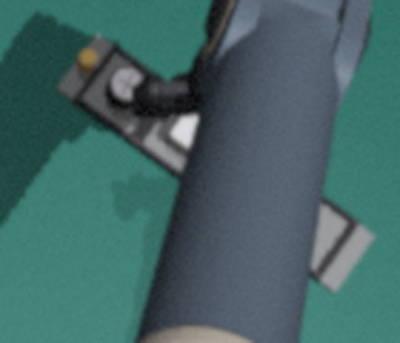

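The capacitor (125,85) and the relay (183,133) stand in the first two bays. Now the transformer.

```bash
python3 -m creep '[{"ax":0,"ay":0,"az":0,"x":0,"y":2,"z":0,"jaw":1},{"ax":0,"ay":0,"az":0,"x":0,"y":4.4,"z":0,"jaw":1},{"ax":0,"ay":0,"az":0,"x":0,"y":4.4,"z":0,"jaw":1},{"ax":0,"ay":0,"az":0,"x":0,"y":4.4,"z":0,"jaw":1},{"ax":0,"ay":0,"az":0,"x":0,"y":4.4,"z":0,"jaw":1},{"ax":0,"ay":0,"az":0,"x":0,"y":4.4,"z":0,"jaw":1},{"ax":0,"ay":0,"az":0,"x":0,"y":4.4,"z":0,"jaw":1},{"ax":0,"ay":0,"az":0,"x":0,"y":4.4,"z":0,"jaw":1},{"ax":0,"ay":0,"az":0,"x":0,"y":4.4,"z":0,"jaw":1},{"ax":0,"ay":0,"az":0,"x":0,"y":4.4,"z":0,"jaw":1},{"ax":0,"ay":0,"az":0,"x":0,"y":4.4,"z":0,"jaw":1},{"ax":0,"ay":0,"az":0,"x":-0.4,"y":2,"z":0,"jaw":1}]'
python3 -m creep '[{"ax":0,"ay":0,"az":0,"x":0,"y":0,"z":0,"jaw":1},{"ax":0,"ay":0,"az":0,"x":0,"y":0,"z":0,"jaw":1}]'
python3 go.py .4605,.2712,.002,97
```

```text
time_s: 27.25
position: [0.4609, 0.2759, 0.1221]
ee_rot: [-0.0, -0.059, 0.998, 0.0]
force: [-0.2, 0.4, -0.6]
finger_gap: 0.0851
grip_force: 0.0
time_s: 27.5
position: [0.4631, 0.2703, 0.1218]
ee_rot: [-0.0, -0.056, 0.998, -0.001]
force: [-0.6, -0.2, -0.2]
finger_gap: 0.0853
grip_force: 0.0
t 27.5 pos [0.4631 0.2703 0.1218] yaw 96.41 gap 0.0853 grip 0.0 q7 1.04
az -0.6 then shift cm [ 0.24  0.14 11.98]
```

```bash
python3 -m creep '[{"ax":0,"ay":0,"az":0,"x":0.2,"y":0.1,"z":1.5,"jaw":1},{"ax":0,"ay":0,"az":0,"x":0,"y":0,"z":3.5,"jaw":1},{"ax":0,"ay":0,"az":0,"x":0,"y":0,"z":3.5,"jaw":1},{"ax":0,"ay":0,"az":0,"x":0,"y":0,"z":2,"jaw":1},{"ax":0,"ay":0,"az":0,"x":0,"y":0,"z":1,"jaw":1},{"ax":0,"ay":0,"az":0,"x":0,"y":0,"z":0.6,"jaw":1},{"ax":0,"ay":0,"az":0,"x":0,"y":0,"z":0,"jaw":1},{"ax":0,"ay":0,"az":0,"x":0,"y":0,"z":0,"jaw":0.65},{"ax":0,"ay":0,"az":0,"x":0,"y":0,"z":0,"jaw":0.55},{"ax":0,"ay":0,"az":0,"x":0,"y":0,"z":0,"jaw":0.45},{"ax":0,"ay":0,"az":0,"x":0,"y":0,"z":0,"jaw":0.3},{"ax":0,"ay":0,"az":0,"x":0,"y":0,"z":0,"jaw":0.3}]' 40
python3 -m creep '[{"ax":0,"ay":0,"az":0,"x":0,"y":0,"z":0,"jaw":0.3},{"ax":0,"ay":0,"az":0,"x":0,"y":0,"z":0,"jaw":0.3}]'
```

```text
time_s: 29.0
position: [0.4614, 0.2731, 0.0017]
ee_rot: [0.0, -0.057, 0.998, 0.0]
force: [-1.1, -1.3, 5.9]
finger_gap: 0.041
grip_force: 41.8
time_s: 29.25
position: [0.4614, 0.2731, 0.0017]
ee_rot: [0.0, -0.057, 0.998, 0.0]
force: [-1.0, -1.6, 6.1]
finger_gap: 0.0407
grip_force: 41.8
```

```bash
python3 -m creep '[{"ax":0,"ay":0,"az":0,"x":0,"y":0,"z":-0.5,"jaw":0.3},{"ax":0,"ay":0,"az":0,"x":0,"y":0,"z":-1.5,"jaw":0.3},{"ax":0,"ay":0,"az":0,"x":0,"y":0,"z":-2,"jaw":0.3},{"ax":0,"ay":0,"az":4,"x":0,"y":0,"z":-2,"jaw":0.3},{"ax":0,"ay":0,"az":10,"x":0,"y":0,"z":-2,"jaw":0.3},{"ax":0,"ay":0,"az":10,"x":0,"y":0,"z":-2,"jaw":0.3},{"ax":0,"ay":0,"az":10,"x":0,"y":0,"z":-2,"jaw":0.3},{"ax":0,"ay":0,"az":10,"x":0,"y":0,"z":-1,"jaw":0.3},{"ax":0,"ay":0,"az":10,"x":0,"y":0,"z":0,"jaw":0.3},{"ax":0,"ay":0,"az":10,"x":0,"y":0,"z":0,"jaw":0.3},{"ax":0,"ay":0,"az":10,"x":0,"y":0,"z":0,"jaw":0.3},{"ax":0,"ay":0,"az":10,"x":0,"y":0,"z":0,"jaw":0.3}]'
python3 -m creep '[{"ax":0,"ay":0,"az":10,"x":0,"y":0,"z":0,"jaw":0.3},{"ax":0,"ay":0,"az":10,"x":0,"y":0,"z":0,"jaw":0.3},{"ax":0,"ay":0,"az":10,"x":0,"y":0,"z":0,"jaw":0.3},{"ax":0,"ay":0,"az":10,"x":0,"y":0,"z":0,"jaw":0.3},{"ax":0,"ay":0,"az":8,"x":0,"y":0,"z":0,"jaw":0.3},{"ax":0,"ay":0,"az":0,"x":0,"y":0,"z":0,"jaw":0.3},{"ax":0,"ay":0,"az":0,"x":0,"y":0,"z":0,"jaw":0.3}]'
python3 go.py .471,-.263,.13,-35.7
```

```text
time_s: 30.75
position: [0.4606, 0.2731, 0.1317]
ee_rot: [-0.0, 0.628, 0.778, 0.0]
force: [0.5, 1.1, -1.4]
finger_gap: 0.0408
grip_force: 41.0
time_s: 31.62
position: [0.4607, 0.2732, 0.1313]
ee_rot: [-0.0, 0.888, 0.459, 0.0]
force: [0.7, -0.4, -1.4]
finger_gap: 0.0409
grip_force: 41.0
t 31.625 pos [0.4607 0.2732 0.1313] yaw -35.32 gap 0.0409 grip 41.0 q7 -1.06
az 0.4 then shift cm [-42.94  32.12   0.1 ]
```

```bash
python3 -m creep '[{"ax":0,"ay":0,"az":0,"x":-1.8,"y":1.35,"z":0,"jaw":0.3},{"ax":0,"ay":0,"az":0,"x":-3.6,"y":2.7,"z":0,"jaw":0.3},{"ax":0,"ay":0,"az":0,"x":-3.6,"y":2.7,"z":0,"jaw":0.3},{"ax":0,"ay":0,"az":0,"x":-3.6,"y":2.7,"z":0,"jaw":0.3},{"ax":0,"ay":0,"az":0,"x":-3.6,"y":2.7,"z":0,"jaw":0.3},{"ax":0,"ay":0,"az":0,"x":-3.6,"y":2.7,"z":0,"jaw":0.3},{"ax":0,"ay":0,"az":0,"x":-3.6,"y":2.7,"z":0,"jaw":0.3},{"ax":0,"ay":0,"az":0,"x":-3.6,"y":2.7,"z":0,"jaw":0.3},{"ax":0,"ay":0,"az":0,"x":-3.6,"y":2.7,"z":0,"jaw":0.3},{"ax":0,"ay":0,"az":0,"x":-3.6,"y":2.7,"z":0,"jaw":0.3},{"ax":0,"ay":0,"az":0,"x":-3.6,"y":2.7,"z":0,"jaw":0.3},{"ax":0,"ay":0,"az":0,"x":-3.3,"y":2.4,"z":0,"jaw":0.3}]'
python3 -m creep '[{"ax":0,"ay":0,"az":0,"x":-1.8,"y":1.3,"z":0,"jaw":0.3},{"ax":0,"ay":0,"az":0,"x":0,"y":0,"z":0,"jaw":0.3},{"ax":0,"ay":0,"az":0,"x":0,"y":0,"z":0,"jaw":0.3}]';python3 go.py .471,-.263,.003,-35.7
```

```text
time_s: 33.12
position: [0.4715, -0.2429, 0.1311]
ee_rot: [-0.0, 0.889, 0.458, -0.0]
force: [0.6, -0.5, -1.6]
finger_gap: 0.0411
grip_force: 41.0
time_s: 33.5
position: [0.4725, -0.2617, 0.1308]
ee_rot: [-0.001, 0.889, 0.458, 0.0]
force: [-0.4, 0.0, -2.0]
finger_gap: 0.0408
grip_force: 41.0
t 33.5 pos [ 0.4725 -0.2617  0.1308] yaw -35.43 gap 0.0408 grip 41.0 q7 0.08
az 0.3 then shift cm [-0.2  -0.03 12.78]
```

```bash
python3 -m creep '[{"ax":0,"ay":0,"az":0,"x":-0.1,"y":0,"z":1.5,"jaw":0.3},{"ax":0,"ay":0,"az":0,"x":0,"y":0,"z":3,"jaw":0.3},{"ax":0,"ay":0,"az":0,"x":0,"y":0,"z":3,"jaw":0.3},{"ax":0,"ay":0,"az":0,"x":0,"y":0,"z":2.5,"jaw":0.3},{"ax":0,"ay":0,"az":0,"x":0,"y":0,"z":1.5,"jaw":0.3},{"ax":0,"ay":0,"az":0,"x":0,"y":0,"z":0.6,"jaw":0.3},{"ax":0,"ay":0,"az":0,"x":0,"y":0,"z":0.4,"jaw":0.3},{"ax":0,"ay":0,"az":0,"x":0,"y":0,"z":0.2,"jaw":0.3},{"ax":0,"ay":0,"az":0,"x":0,"y":0,"z":0.1,"jaw":0.3},{"ax":0,"ay":0,"az":0,"x":0,"y":0,"z":0,"jaw":0.3}]'; python3 go.py .471,-.263,.002,-35.7
```

```text
time_s: 34.75
position: [0.4728, -0.2633, 0.0033]
ee_rot: [0.0, 0.889, 0.458, 0.0]
force: [0.5, 0.3, -1.7]
finger_gap: 0.0408
grip_force: 41.0
t 34.75 pos [ 0.4728 -0.2633  0.0033] yaw -35.45 gap 0.0408 grip 41.0 q7 0.22
az 0.2 then shift cm [-0.08 -0.16  0.13]
```

```bash
python3 -m creep '[{"ax":0,"ay":0,"az":0,"x":0,"y":0,"z":0.1,"jaw":0.3},{"ax":0,"ay":0,"az":0,"x":0,"y":0,"z":0.05,"jaw":0.3},{"ax":0,"ay":0,"az":0,"x":0,"y":0,"z":0,"jaw":0.5},{"ax":0,"ay":0,"az":0,"x":0,"y":0,"z":0,"jaw":0.6},{"ax":0,"ay":0,"az":0,"x":0,"y":0,"z":0,"jaw":0.8},{"ax":0,"ay":0,"az":0,"x":0,"y":0,"z":0,"jaw":1},{"ax":0,"ay":0,"az":0,"x":0,"y":0,"z":-1,"jaw":1},{"ax":0,"ay":0,"az":0,"x":0,"y":0,"z":-3,"jaw":1},{"ax":0,"ay":0,"az":0,"x":0,"y":0,"z":-4,"jaw":1},{"ax":0,"ay":0,"az":0,"x":0,"y":0,"z":-4,"jaw":1},{"ax":0,"ay":0,"az":-1.4,"x":0,"y":0,"z":0,"jaw":1},{"ax":0,"ay":0,"az":-10.5,"x":0,"y":0,"z":0,"jaw":1}]'
python3 -m creep '[{"ax":0,"ay":0,"az":-10.5,"x":0,"y":0,"z":0,"jaw":1},{"ax":0,"ay":0,"az":-10.5,"x":0,"y":0,"z":0,"jaw":1},{"ax":0,"ay":0,"az":-10.5,"x":0,"y":0,"z":0,"jaw":1},{"ax":0,"ay":0,"az":-10.5,"x":0,"y":0,"z":0,"jaw":1},{"ax":0,"ay":0,"az":-10.5,"x":0,"y":0,"z":0,"jaw":1},{"ax":0,"ay":0,"az":-10.5,"x":0,"y":0,"z":0,"jaw":1},{"ax":0,"ay":0,"az":-10.5,"x":0,"y":0,"z":0,"jaw":1},{"ax":0,"ay":0,"az":-10.5,"x":0,"y":0,"z":0,"jaw":1},{"ax":0,"ay":0,"az":-10.5,"x":0,"y":0,"z":0,"jaw":1},{"ax":0,"ay":0,"az":-10.5,"x":0,"y":0,"z":0,"jaw":1},{"ax":0,"ay":0,"az":0,"x":0,"y":0,"z":0,"jaw":1},{"ax":0,"ay":0,"az":0,"x":0,"y":0,"z":0,"jaw":1}]'
python3 go.py .52,0,.13,81 .3892,.2750,.13,81
```

```text
time_s: 36.25
position: [0.4725, -0.2628, 0.1217]
ee_rot: [0.0, 0.835, 0.55, 0.0]
force: [-0.2, -0.5, -0.3]
finger_gap: 0.0856
grip_force: 0.0
time_s: 37.75
position: [0.4722, -0.2631, 0.1211]
ee_rot: [-0.0, 0.076, 0.997, 0.0]
force: [-0.5, -0.2, -0.0]
finger_gap: 0.0856
grip_force: 0.0
t 37.75 pos [ 0.4722 -0.2631  0.1211] yaw 81.29 gap 0.0856 grip 0.0 q7 1.92
az 0.3 then shift cm [-0.6  26.74 -0.88]
az 0.3 then shift cm [16.62 51.85 -0.86]
```

```bash
python3 -m creep '[{"ax":0,"ay":0,"az":0,"x":0,"y":2,"z":-0.1,"jaw":1},{"ax":0,"ay":0,"az":0,"x":-0.1,"y":4,"z":-0.1,"jaw":1},{"ax":0,"ay":0,"az":0,"x":-0.1,"y":4,"z":-0.1,"jaw":1},{"ax":0,"ay":0,"az":0,"x":-0.1,"y":4,"z":-0.1,"jaw":1},{"ax":0,"ay":0,"az":0,"x":-0.1,"y":4,"z":-0.1,"jaw":1},{"ax":0,"ay":0,"az":0,"x":-0.1,"y":4,"z":-0.1,"jaw":1},{"ax":0,"ay":0,"az":0,"x":0,"y":4,"z":-0.2,"jaw":1},{"ax":0,"ay":0,"az":0,"x":2.5,"y":4,"z":0,"jaw":1},{"ax":0,"ay":0,"az":0,"x":2.5,"y":4,"z":0,"jaw":1},{"ax":0,"ay":0,"az":0,"x":2.5,"y":4,"z":0,"jaw":1},{"ax":0,"ay":0,"az":0,"x":2.5,"y":4,"z":0,"jaw":1},{"ax":0,"ay":0,"az":0,"x":2.5,"y":4,"z":0,"jaw":1}]'
python3 -m creep '[{"ax":0,"ay":0,"az":0,"x":2.5,"y":3.5,"z":0,"jaw":1},{"ax":0,"ay":0,"az":0,"x":2,"y":2,"z":0,"jaw":1},{"ax":0,"ay":0,"az":0,"x":0,"y":0,"z":0,"jaw":1},{"ax":0,"ay":0,"az":0,"x":0,"y":0,"z":0,"jaw":1}]'
python3 go.py .3892,.2750,.002,81
```

```text
time_s: 39.25
position: [0.4216, 0.2108, 0.1295]
ee_rot: [0.0, 0.076, 0.997, 0.0]
force: [0.8, 0.8, 0.3]
finger_gap: 0.0855
grip_force: 0.0
time_s: 39.75
position: [0.3864, 0.2698, 0.1294]
ee_rot: [0.0, 0.075, 0.997, -0.0]
force: [0.3, -0.2, 1.0]
finger_gap: 0.0855
grip_force: 0.0
t 39.75 pos [0.3864 0.2698 0.1294] yaw 81.35 gap 0.0855 grip 0.0 q7 0.68
az 0.4 then shift cm [-0.19  0.56 12.74]
```

```bash
python3 -m creep '[{"ax":0,"ay":0,"az":0,"x":-0.2,"y":0.5,"z":1.5,"jaw":1},{"ax":0,"ay":0,"az":0,"x":0,"y":0,"z":3.5,"jaw":1},{"ax":0,"ay":0,"az":0,"x":0,"y":0,"z":3.5,"jaw":1},{"ax":0,"ay":0,"az":0,"x":0,"y":0,"z":2.5,"jaw":1},{"ax":0,"ay":0,"az":0,"x":0,"y":0,"z":1.2,"jaw":1},{"ax":0,"ay":0,"az":0,"x":0,"y":0,"z":0.6,"jaw":1},{"ax":0,"ay":0,"az":0,"x":0,"y":0,"z":0,"jaw":1},{"ax":0,"ay":0,"az":0,"x":0,"y":0,"z":0,"jaw":0.6},{"ax":0,"ay":0,"az":0,"x":0,"y":0,"z":0,"jaw":0.5},{"ax":0,"ay":0,"az":0,"x":0,"y":0,"z":0,"jaw":0.4},{"ax":0,"ay":0,"az":0,"x":0,"y":0,"z":0,"jaw":0.25},{"ax":0,"ay":0,"az":0,"x":0,"y":0,"z":0,"jaw":0.25}]' 30
python3 -m creep '[{"ax":0,"ay":0,"az":0,"x":0,"y":0,"z":0,"jaw":0.25},{"ax":0,"ay":0,"az":0,"x":0,"y":0,"z":0,"jaw":0.25}]'
```

```text
time_s: 41.25
position: [0.3891, 0.2755, 0.0021]
ee_rot: [0.0, 0.075, 0.997, 0.0]
force: [-0.4, -0.8, 5.5]
finger_gap: 0.0352
grip_force: 31.2
time_s: 41.5
position: [0.389, 0.2755, 0.0021]
ee_rot: [0.0, 0.075, 0.997, 0.0]
force: [-1.2, -0.6, 5.3]
finger_gap: 0.0353
grip_force: 31.3
```

```bash
python3 -m creep '[{"ax":0,"ay":0,"az":0,"x":0,"y":0,"z":-0.5,"jaw":0.25},{"ax":0,"ay":0,"az":0,"x":0,"y":0,"z":-1.5,"jaw":0.25},{"ax":0,"ay":0,"az":0,"x":0,"y":0,"z":-2,"jaw":0.25},{"ax":0,"ay":0,"az":7,"x":0,"y":0,"z":-2,"jaw":0.25},{"ax":0,"ay":0,"az":10,"x":0,"y":0,"z":-2,"jaw":0.25},{"ax":0,"ay":0,"az":10,"x":0,"y":0,"z":-2,"jaw":0.25},{"ax":0,"ay":0,"az":10,"x":0,"y":0,"z":-2,"jaw":0.25},{"ax":0,"ay":0,"az":10,"x":0,"y":0,"z":-1,"jaw":0.25},{"ax":0,"ay":0,"az":10,"x":0,"y":0,"z":0,"jaw":0.25},{"ax":0,"ay":0,"az":10,"x":0,"y":0,"z":0,"jaw":0.25},{"ax":0,"ay":0,"az":10,"x":0,"y":0,"z":0,"jaw":0.25},{"ax":0,"ay":0,"az":10,"x":0,"y":0,"z":0,"jaw":0.25}]'
python3 -m creep '[{"ax":0,"ay":0,"az":10,"x":0,"y":0,"z":0,"jaw":0.25},{"ax":0,"ay":0,"az":10,"x":0,"y":0,"z":0,"jaw":0.25},{"ax":0,"ay":0,"az":10,"x":0,"y":0,"z":0,"jaw":0.25},{"ax":0,"ay":0,"az":0,"x":0,"y":0,"z":0,"jaw":0.25},{"ax":0,"ay":0,"az":0,"x":0,"y":0,"z":0,"jaw":0.25}]'
python3 go.py .52,0,.13,-35.7 .429,-.3215,.13,-35.7
```

```text
time_s: 43.0
position: [0.3885, 0.2753, 0.1323]
ee_rot: [-0.0, 0.742, 0.67, 0.0]
force: [-0.1, 0.2, -0.9]
finger_gap: 0.0353
grip_force: 30.5
time_s: 43.62
position: [0.3886, 0.2754, 0.1319]
ee_rot: [-0.0, 0.889, 0.459, 0.0]
force: [0.4, -0.7, -1.2]
finger_gap: 0.0355
grip_force: 30.5
t 43.625 pos [0.3886 0.2754 0.1319] yaw -35.4 gap 0.0355 grip 30.5 q7 -1.24
az 0.3 then shift cm [-14.7   26.74   0.17]
az 0.3 then shift cm [-46.12  38.11   0.15]
```

```bash
python3 -m creep '[{"ax":0,"ay":0,"az":0,"x":-1.05,"y":1.9,"z":0,"jaw":0.25},{"ax":0,"ay":0,"az":0,"x":-2.1,"y":3.8,"z":0,"jaw":0.25},{"ax":0,"ay":0,"az":0,"x":-2.1,"y":3.8,"z":0,"jaw":0.25},{"ax":0,"ay":0,"az":0,"x":-2.1,"y":3.8,"z":0,"jaw":0.25},{"ax":0,"ay":0,"az":0,"x":-2.1,"y":3.8,"z":0,"jaw":0.25},{"ax":0,"ay":0,"az":0,"x":-2.1,"y":3.8,"z":0,"jaw":0.25},{"ax":0,"ay":0,"az":0,"x":-2.1,"y":3.8,"z":0,"jaw":0.25},{"ax":0,"ay":0,"az":0,"x":-3,"y":2.5,"z":0,"jaw":0.25},{"ax":0,"ay":0,"az":0,"x":-3.9,"y":1.4,"z":0,"jaw":0.25},{"ax":0,"ay":0,"az":0,"x":-3.9,"y":1.4,"z":0,"jaw":0.25},{"ax":0,"ay":0,"az":0,"x":-3.9,"y":1.4,"z":0,"jaw":0.25},{"ax":0,"ay":0,"az":0,"x":-3.9,"y":1.4,"z":0,"jaw":0.25}]'
python3 -m creep '[{"ax":0,"ay":0,"az":0,"x":-3.9,"y":1.4,"z":0,"jaw":0.25},{"ax":0,"ay":0,"az":0,"x":-3.9,"y":1.4,"z":0,"jaw":0.25},{"ax":0,"ay":0,"az":0,"x":-3.9,"y":1.4,"z":0,"jaw":0.25},{"ax":0,"ay":0,"az":0,"x":-2,"y":0.7,"z":0,"jaw":0.25},{"ax":0,"ay":0,"az":0,"x":0,"y":0,"z":0,"jaw":0.25},{"ax":0,"ay":0,"az":0,"x":0,"y":0,"z":0,"jaw":0.25}]'
python3 go.py .429,-.3215,.002,-35.7
```

```text
time_s: 45.12
position: [0.4677, -0.179, 0.1317]
ee_rot: [-0.0, 0.889, 0.458, 0.0]
force: [0.3, 0.6, -0.5]
finger_gap: 0.0354
grip_force: 30.5
time_s: 45.88
position: [0.4287, -0.3165, 0.1313]
ee_rot: [-0.001, 0.889, 0.458, 0.0]
force: [0.2, -0.1, -1.3]
finger_gap: 0.0354
grip_force: 30.5
t 45.875 pos [ 0.4287 -0.3165  0.1313] yaw -35.43 gap 0.0354 grip 30.5 q7 0.16
az 0.3 then shift cm [-0.4   0.33 12.93]
```

```bash
python3 -m creep '[{"ax":0,"ay":0,"az":0,"x":-0.3,"y":0.3,"z":1.5,"jaw":0.25},{"ax":0,"ay":0,"az":0,"x":0,"y":0,"z":3,"jaw":0.25},{"ax":0,"ay":0,"az":0,"x":0,"y":0,"z":3,"jaw":0.25},{"ax":0,"ay":0,"az":0,"x":0,"y":0,"z":2.5,"jaw":0.25},{"ax":0,"ay":0,"az":0,"x":0,"y":0,"z":1.5,"jaw":0.25},{"ax":0,"ay":0,"az":0,"x":0,"y":0,"z":0.6,"jaw":0.25},{"ax":0,"ay":0,"az":0,"x":0,"y":0,"z":0.4,"jaw":0.25},{"ax":0,"ay":0,"az":0,"x":0,"y":0,"z":0.2,"jaw":0.25},{"ax":0,"ay":0,"az":0,"x":0,"y":0,"z":0.1,"jaw":0.25},{"ax":0,"ay":0,"az":0,"x":0,"y":0,"z":0,"jaw":0.25}]'; python3 go.py .429,-.3215,.002,-35.7
```

```text
time_s: 47.12
position: [0.4292, -0.3221, 0.0038]
ee_rot: [0.0, 0.889, 0.457, 0.0]
force: [-0.4, 0.7, -1.1]
finger_gap: 0.0353
grip_force: 30.5
t 47.125 pos [ 0.4292 -0.3221  0.0038] yaw -35.55 gap 0.0353 grip 30.5 q7 0.29
az 0.1 then shift cm [ 0.03 -0.05  0.18]
```

```bash
python3 -m creep '[{"ax":0,"ay":0,"az":0,"x":0,"y":0,"z":0.1,"jaw":0.25},{"ax":0,"ay":0,"az":0,"x":0,"y":0,"z":0.05,"jaw":0.25},{"ax":0,"ay":0,"az":0,"x":0,"y":0,"z":0,"jaw":0.45},{"ax":0,"ay":0,"az":0,"x":0,"y":0,"z":0,"jaw":0.6},{"ax":0,"ay":0,"az":0,"x":0,"y":0,"z":0,"jaw":0.8},{"ax":0,"ay":0,"az":0,"x":0,"y":0,"z":0,"jaw":1},{"ax":0,"ay":0,"az":0,"x":0,"y":0,"z":-1,"jaw":1},{"ax":0,"ay":0,"az":0,"x":0,"y":0,"z":-3,"jaw":1},{"ax":0,"ay":0,"az":0,"x":0,"y":0,"z":-4,"jaw":1},{"ax":0,"ay":0,"az":0,"x":0,"y":0,"z":-5,"jaw":1},{"ax":0,"ay":0,"az":0,"x":0,"y":0,"z":-5,"jaw":1},{"ax":0,"ay":0,"az":0,"x":0,"y":0,"z":-3,"jaw":1}]'
python3 -m creep '[{"ax":0,"ay":0,"az":0,"x":-3,"y":0,"z":-2,"jaw":1},{"ax":0,"ay":0,"az":0,"x":-3,"y":0,"z":0,"jaw":1},{"ax":0,"ay":0,"az":0,"x":0,"y":0,"z":0,"jaw":1},{"ax":0,"ay":0,"az":0,"x":0,"y":0,"z":0,"jaw":1}]'
python3 - <<'E'
from h import *
c=cam('wrist');cv2.imwrite('pics/w8.png',c['image'][:,:,::-1])
o=np.array([.492,-.2338]);y=np.array([.5835,.812])
for a,z in ((.108,.053),(.036,.047),(-.036,.049),(-.108,.051)):print(proj(c,[*(o+y*a),z]).round(),end=' ')
E
```

```text
time_s: 48.62
position: [0.4295, -0.3228, 0.2154]
ee_rot: [0.002, 0.889, 0.457, 0.001]
force: [-0.2, -0.2, 1.0]
finger_gap: 0.0852
grip_force: 0.0
time_s: 49.12
position: [0.3944, -0.3701, 0.232]
ee_rot: [-0.0, 0.889, 0.458, 0.0]
force: [0.5, 0.0, -0.0]
finger_gap: 0.0851
grip_force: 0.0
[ 276. -164.] [276. -50.] [276.  40.] [276. 118.]
```

View pics/w8.png

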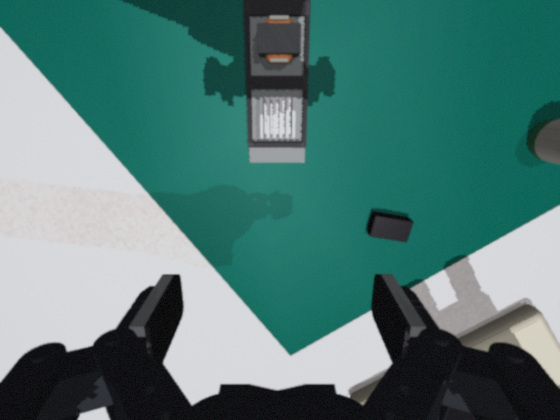

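The heatsink (277,118) and transformer (278,38) stand centred in bays 4 and 3, where I predicted. One last look at all four with the scene camera.

```bash
python3 - <<'E'
from h import *
c=cam('scene');cv2.imwrite('pics/s9.png',cv2.resize(c['image'][130:250,150:270],None,fx=4,fy=4,interpolation=cv2.INTER_CUBIC)[:,:,::-1])
E
```

```text
(no output)
```

View pics/s9.png

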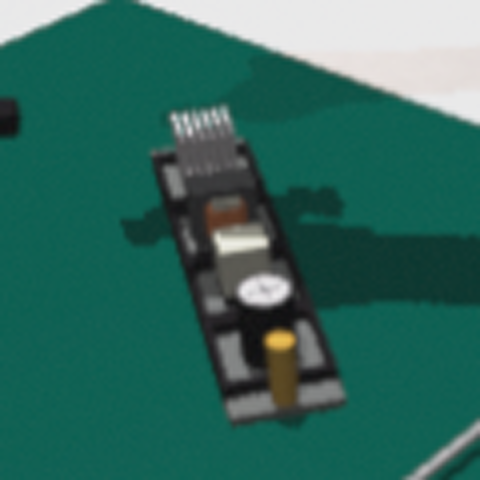

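All four stand upright in the right order from the post (282,370): capacitor (263,295), relay (242,250), transformer (227,210) and heatsink (205,140).

```bash
python3 -c "from plant import sign_off;print(sign_off())"
```

```text
the job is handed in; nothing more can be done
None
```

The job is handed in at about 49 s; the last pictures show all four parts upright in the rack in reverse order from its post (capacitor, relay, transformer, heatsink), but sign-off returned no verdict.

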